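# Load the sprung paint tray and hold it out at the mark

## Task

Set the square paint bottle standing on the table and the squat white jar upright, and the palette knife lying flat, on the floor of the plywood tray on the spring-return slide while the slide is home; put them down rather than dropping them, and leave everything else on the table where it is. Then take the tray's steel handle between the fingers and draw the loaded tray out along its rail until its pointer lines up with the mark on the rail, and keep it there: the program finishes while still holding the handle, because the spring would pull the tray back.

Things in the scene. Friction and masses are not known exactly. Their poses are not given: they have to be found in the camera images.
- square_bottle: small square dark paint bottle with a paper label band and a round black cap, standing alone on the table (similar ones in the wooden stepped rack at the table's far edge are not meant); body 38 x 38 mm and 50 mm high, cap 29 mm wide from 55 to 77 mm height; about 110 g. Origin: centre of its underside; x and y are square to its flat sides, z up
- squat_jar: squat round white plastic jar with a white screw lid, standing; 50 mm wide up to 37 mm height, lid 53 mm wide from 37 to 52 mm height (top); about 120 g. Origin: centre of its underside, z up
- palette_knife: palette knife lying flat, 130 mm long overall along its x; wooden handle 75 mm long (x -65 to +10 mm), 18 mm wide, 16 mm high; then a thin steel neck and a steel blade 20 mm wide, 3.5 mm thick (x +21 to +65 mm); about 45 g. Origin: under the middle of its length, on its underside; x points from handle to blade, z up
- knife_grip (a point): point in the knife's wooden handle, 8 mm above its underside, 20 mm from the origin towards the handle end (near the centre of mass); axes as the knife
- slide_base: fixed aluminium base plate of the sprung slide, 190 x 420 mm (x -85 to +105 mm, y -210 to +210 mm), 10 mm thick, with two low steel rails along y and a grey spring housing 44 mm high at its -y end. Origin: on the table under the rail's centre; the tray slides out along +y of this frame (to the robot's left, turned by the base's yaw)
- tray_slide (a joint): how far the tray is pulled out along the base's +y, m: 0 home, 0.14 at the end stop. A return spring pulls it home with about 3.3 N at home, rising 0.55 N per 10 mm; at the mark the pull is about 6.5 to 9 N. Hardly any friction: let go and it runs home
- pan_floor (a point): centre of the inner floor of the plywood tray, 25 mm above the table; axes as the base. Inside 140 mm (x) by 170 mm (y), walls 5 mm thick, rim 17 mm above this floor (42 mm above the table)
- tray: the sliding tray: plywood pan on a steel tongue, with a steel handle, an upside-down U of 12 mm round bar standing across its +y end, 65 mm beyond the pan's end wall: two uprights 84 mm apart (along x) and a level bar on top of them. Origin: under the pan's centre, 12 mm above the table; axes as the base
- handle_grip (a point): middle of the handle's level bar, 83 mm above the table, 155 mm from the tray's centre along +y; the bar runs along x, is 12 mm thick, its clear length between the uprights is 72 mm. Axes as the base; can be pinched from above with fingers on its +y and -y sides
- pointer (a point): middle of the outer end of the tray's pointer, an 8 mm wide dark steel tab on the +x side of the tray's rim at the middle of its length, 42 mm above the table; axes as the base; moves with the tray
- mark_tip (a point): middle of the mark's edge next to the pointer: an 8 mm wide dark steel fin on top of a small aluminium block (24 mm along the rail) fixed on the +x edge of the base, its top 42 mm above the table; axes as the base. The pointer lines up when it has the same y along the rail; with the tray home the mark lies 60 to 100 mm on along +y
- tea_glass: empty clear drinking glass, 64 mm wide, 66 mm tall; not part of the job, leave it where it is. Origin: centre of its underside
- jar_lid: flat brass screw lid, 68 mm wide, 10 mm high; not part of the job, leave it where it is. Origin: centre of its underside
- round_bottle: tall round amber bottle, 58 mm wide, 150 mm tall; not part of the job, leave it where it is. Origin: centre of its underside
- water_cup: white ceramic mug with a handle, 72 mm wide, 75 mm tall; not part of the job, leave it where it is. Origin: centre of its underside
- brush: wooden paint brush lying flat; not part of the job, leave it where it is. Origin: centre of its underside
- tall_jar: round clear jar with a steel lid, 68 mm wide, 95 mm tall; not part of the job, leave it where it is. Origin: centre of its underside

How it is judged:
By the outcome, as a careful person would: the job done as asked, in the order asked, and still so for the second after the job is handed in, while the arm keeps its last pose, push and grip.
It also fails if it takes over 72 s, if anything falls off the work surface, if the arm or the gripper's body presses on something with over 40 N, if the wrist force passes 120 N, or if a joint passes its speed limit or range.

## Robot

A 6-joint arm with a two-finger parallel gripper is mounted at the origin on the work surface. World frame = base frame: x ahead of the robot, y to its left, z up, the work surface at z = 0. Lengths are in m, angles in rad, forces in N, time in s.
With the tool pointing down it reaches from about 0.275 to 0.75 m from the base axis. Payload 10.2 kg.
Tool frame: the origin (TCP) lies on the centre line of the jaws, within the pads' length; the fingertips stand 19 mm ahead of it and the grasp point (between the pads) is the TCP; z points along the fingers, y is the line along which they close (so a half turn about z gives the same grasp; the last joint's range is limited). The gripper opens to 85 mm and grips with 20 to 120 N. Pads are 22 mm wide; open, the fingers measure 114 mm over their backs; the gripper's body (76 mm by 85 mm) begins 54 mm behind the grasp point. The pads swing forward as they close: fully open they stand 13 mm farther back than shut.
Start: joints at [0.979, 0.313, 1.498, -0, 1.331, -0.223], TCP at [0.189, 0.49, 0.25] pointing down, gripper open.
Joint ranges: [-2.94, 2.94], [-0.97, 2.17], [0.19, 2.56], [-1.23, 4.37], [0.02, 3.11], [-2.88, 2.88]. Speed limits (rad/s): [2.39, 2.39, 3.01, 3.14, 3.14, 3.14].

## Interface

Orientations are given as a unit quaternion [w, x, y, z].
In Python, from rig import env gives the robot as it stands. The module is installed in compiled form; this text tells all that it offers.
- The arm moves only by the tool carry_out, never from a script. Its arguments are lists of equal length, an entry for each row: "offset": the shift along the tool's x, y, z in cm, a list of three; "turn": the turn, a rotation vector about the tool's x, y, z in rad, a list of three; "hand": the opening, from 0 (shut) to 1 (fully open). A call has 1 to 10 rows; each row shifts and turns the commanded pose from where the row before left it, along the tool's axes as they then stand; what a row does not reach is not made up. A row lasts 1/8 s, in which the tool goes at most 62.5 mm and 10.7 degrees, less where a joint would pass 70% of its speed; a pose out of reach is approached as far as the arm can. A call with a gripper value outside its range is refused whole. The fingers move at their own pace and stop on an object; "force" is the grip in N (left out, the last holds). Time passes only in rows, so rows that do not move let the fingers close. It gives the time, the measured TCP pose, the force, the opening and the grip force at its end, in the units of the state.
- env.state(): the state, without advancing time (a new reading comes with each control period).
- env.capture(name): name is "scene" or "top" or "wrist"; returns a dict with "img" (480x640x3 uint8, red, green, blue), "range_z" (480x640 float32, m along the optical axis (not along the pixel's ray), 0 where there is no reading), "vertical_fov" (degrees; the focal length in pixels is half the picture's height over the tangent of half this angle, whatever the lens; pixels are square), "cx", "cy" (the principal point, pixels), "position" and "orientation" of the camera in the world. Camera axes: x right, y down, z forward; pixel columns grow to the right and rows downward; lengths in m; the calibration is good to about 2 mm. A picture is of the moment at which its call begins.
- env.close_job(): hands the job in; it is judged then, once.
Trained networks look in the newest picture that a camera, given by its name, has taken for a name from the list of things; names that differ only in an ending like _2 or _b are one class to them, and where a whole thing is asked for, a point or a joint stands for the part that bears it (a point fixed in the world has none). Each returns a list of dicts, best first, with "conf" (0 to 1); they miss things now and then, are a little off and sometimes report something else, mostly with a low value. They report only what shows in the picture. A call takes as long as a camera call.
- env.recognise(name, camera): "xyz" ([x, y, z] in m, in world coordinates, good to about 4 mm: the middle of the surface that is visible of it).
- env.trace(name, camera): "region" (480x640 bool, what is visible of it).
The state is a dict: "t": time; "joint_pos": joint angles; "qd": joint speeds; "joint_efforts": joint torques, N m; "tcp_pos": TCP position; "tcp_rot": TCP orientation; "force": force on the tool from outside, world axes, zero at the start; "moment": the same for the moment, N m; "gripper_width": finger opening in m; "finger_force": force on a finger pad.
Only numpy, scipy, OpenCV 4.12 (cv2) and the standard library are available. Lean on these libraries where they do the work, as an engineer would, in place of code of your own. Each camera call takes 0.05 s, during which the arm holds its last target. There are 200 camera calls.

## Working session

There is one attempt and no reset: what is moved stays moved. The work goes in short steps, Python scripts to look and compute and a tool call to move; the robot and the scene stay as the last step left them, time stands still between calls to the robot, and variables do not carry over. Pictures are saved under pics/ and viewed, at most 10 in all, crops included, and the job is handed in when it is done.

Besides the shell and the picture viewer there is one more tool, called after ">>>" as a command line: name --argument value ..., lists and objects as JSON in quotes. carry_out: Moves the arm, as the interface text tells. Its arguments: {"type":"object","properties":{"offset":{"type":"array","items":{"type":"array","items":{"type":"number"}}},"turn":{"type":"array","items":{"type":"array","items":{"type":"number"}}},"hand":{"type":"array","items":{"type":"number"}},"force":{"type":"number"}},"required":["offset","turn","hand"]}

```bash
mkdir -p pics; cat > h.py <<'E'
from rig import env
import numpy as np, cv2
from scipy.spatial.transform import Rotation as R
def rot(q): return R.from_quat([q[1],q[2],q[3],q[0]])
def cap(n,save=None):
    c=env.capture(n)
    if save: cv2.imwrite('pics/'+save,c['img'][:,:,::-1])
    return c
def cloud(c):
    f=240/np.tan(np.radians(c['vertical_fov'])/2); z=c['range_z']
    v,u=np.mgrid[:480,:640]
    P=np.stack([(u-c['cx'])/f*z,(v-c['cy'])/f*z,z],-1)
    W=P.reshape(-1,3)@rot(c['orientation']).as_matrix().T+np.array(c['position'])
    W=W.reshape(480,640,3); W[z==0]=np.nan
    return W
E
python3 - <<'E'
from h import *
np.set_printoptions(precision=4,suppress=True)
s=env.state(); print(s['tcp_pos'],s['tcp_rot'],s['gripper_width'])
for n in ['scene','top']:
    c=cap(n,n+'1.png'); W=cloud(c); print(n,np.array(c['position']),c['orientation'],c['vertical_fov'])
    for k in ['square_bottle','squat_jar','palette_knife','slide_base','tray','handle_grip','pointer','mark_tip','pan_floor','tea_glass','jar_lid','round_bottle','water_cup','brush','tall_jar']:
        for d in env.recognise(k,n)[:2]: print(k,np.array(d['xyz']),round(d['conf'],2))
E
```

```text
[0.1892 0.4895 0.2497] [-0.0003  0.1834  0.983  -0.0006] 0.08560498316225572
scene [1.2053 0.4776 0.7024] [-0.1888  0.4033  0.7993 -0.4036] 51.17460739972198
square_bottle [ 0.4374 -0.2491  0.0402] 0.97
square_bottle [0.5855 0.0898 0.0225] 0.41
squat_jar [ 0.5432 -0.3551  0.0424] 0.97
squat_jar [0.5838 0.0907 0.0258] 0.59
palette_knife [ 0.5984 -0.2192  0.0066] 0.61
slide_base [0.6061 0.1643 0.0117] 0.82
slide_base [0.3773 0.1465 0.0167] 0.26
tray [0.5879 0.0906 0.0244] 0.61
handle_grip [0.5867 0.0896 0.0268] 0.97
pointer [0.587  0.0856 0.0263] 0.81
mark_tip [0.6864 0.1456 0.0318] 0.62
mark_tip [ 0.7522 -0.2225  0.0814] 0.3
pan_floor [0.5833 0.0878 0.0252] 0.88
tea_glass [ 0.3899 -0.3398  0.0464] 0.73
tea_glass [0.3739 0.1483 0.0143] 0.21
jar_lid [ 0.6923 -0.3999  0.0125] 0.8
jar_lid [0.6839 0.1472 0.0332] 0.7
round_bottle [ 0.7516 -0.2251  0.0832] 0.61
round_bottle [0.5861 0.0877 0.0209] 0.57
water_cup [ 0.3946 -0.0704  0.05  ] 0.7
brush [0.3784 0.1499 0.0143] 0.85
tall_jar [0.4012 0.335  0.065 ] 0.69
tall_jar [ 0.3976 -0.0699  0.0486] 0.46
top [ 0.39   -0.0118  1.1114] [ 0.0558 -0.7006  0.7091 -0.0558] 50.110214175917505
square_bottle [ 0.4255 -0.2511  0.048 ] 0.82
square_bottle [ 0.5289 -0.3583  0.052 ] 0.6
squat_jar [ 0.5899 -0.2215  0.0136] 0.59
palette_knife [ 0.5862 -0.2248  0.0045] 0.92
slide_base [0.5836 0.136  0.0185] 0.96
tray [0.5833 0.0786 0.0214] 0.9
handle_grip [0.5785 0.0807 0.0246] 0.86
handle_grip [ 0.5869 -0.2244  0.0081] 0.72
pointer [0.5784 0.0805 0.0248] 0.76
mark_tip [0.5819 0.0815 0.02  ] 0.71
pan_floor [0.5786 0.0804 0.0242] 0.95
tea_glass [ 0.3755 -0.3562  0.0339] 0.88
tea_glass [ 0.3773 -0.0779  0.0006] 0.45
jar_lid [ 0.6878 -0.4079  0.0111] 0.67
round_bottle [ 0.7309 -0.2304  0.0989] 0.76
water_cup [ 0.3733 -0.0788  0.0055] 0.6
water_cup [0.5795 0.0789 0.0257] 0.37
tall_jar [0.3715 0.3196 0.094 ] 0.9
tall_jar [ 0.6892 -0.4064  0.0141] 0.59
```

View pics/scene1.png

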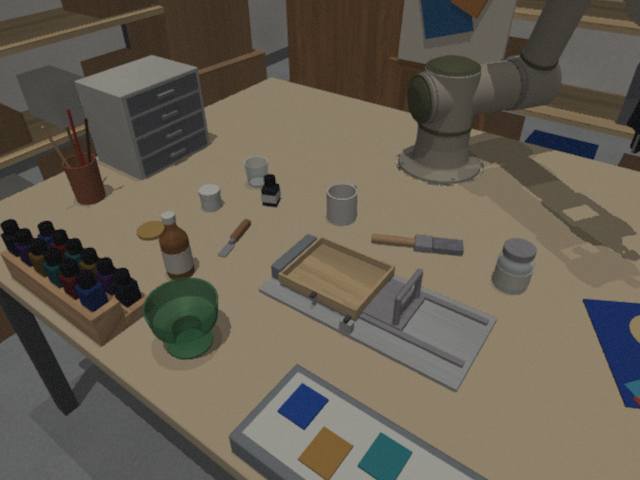

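View pics/top1.png

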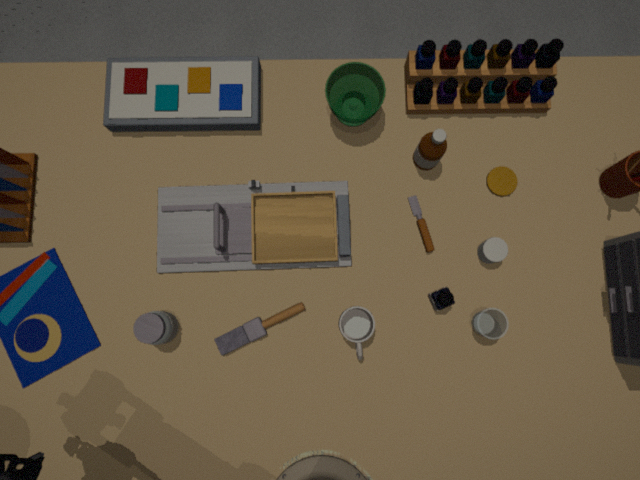

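```bash
python3 - <<'E'
from h import *
np.set_printoptions(precision=4,suppress=True)
for n in ['scene','top']:
    c=cap(n); W=cloud(c); np.save(n+'_W.npy',W)
    for k in ['square_bottle','squat_jar','palette_knife','tray','tea_glass','handle_grip','pointer','mark_tip']:
        d=env.trace(k,n)
        if not d: print(n,k,'none'); continue
        m=d[0]['region']; P=W[m]; P=P[~np.isnan(P[:,0])]
        zt=np.percentile(P[:,2],97); T=P[P[:,2]>zt-.006]
        r=cv2.minAreaRect(T[:,:2].astype(np.float32)*1000)
        ys,xs=np.nonzero(m)
        print(n,k,round(d[0]['conf'],2),len(P),'px',xs.min(),xs.max(),ys.min(),ys.max(),'zt',round(zt,4),'top c',T.mean(0),'rect',np.round(r[0],1),np.round(r[1],1),round(r[2],1))
    # table height
    t=W[(abs(W[...,0]-.5)<.03)&(abs(W[...,1]+.1)<.03)]; print('table',np.median(t[:,2]))
E
```

```text
scene square_bottle 0.58 469 px 260 278 175 206 zt 0.0758 top c [ 0.4331 -0.251   0.0743] rect [ 432.7 -251.9] [24.6 24.6] 55.8
scene squat_jar 0.68 532 px 198 220 184 211 zt 0.0522 top c [ 0.5317 -0.3646  0.0501] rect [ 530.8 -366.1] [52.7 50.8] 65.9
scene palette_knife 0.55 382 px 218 249 220 257 zt 0.0163 top c [ 0.5734 -0.2277  0.0137] rect [ 573.7 -227.6] [86.8 18.5] 17.2
scene tray 0.64 7398 px 278 424 237 330 zt 0.0826 top c [0.5876 0.2099 0.0852] rect [580.7 207.8] [93.4 12.6] 1.6
scene tea_glass 0.57 359 px 218 249 220 257 zt 0.0163 top c [ 0.5735 -0.2277  0.0137] rect [ 573.7 -227.6] [86.8 18.5] 17.2
scene handle_grip 0.93 7231 px 278 423 237 330 zt 0.0831 top c [0.5871 0.2097 0.0853] rect [580.7 207.8] [93.4 12.6] 1.6
scene pointer 0.97 7463 px 278 424 237 330 zt 0.0833 top c [0.5854 0.2096 0.0853] rect [580.7 207.8] [93.4 12.6] 1.6
scene mark_tip 0.74 7385 px 278 424 237 330 zt 0.0828 top c [0.5859 0.2098 0.0852] rect [580.7 207.8] [93.4 12.6] 1.6
table -0.001389861947369897
top square_bottle 0.92 433 px 428 454 287 310 zt 0.0793 top c [ 0.4268 -0.2541  0.0768] rect [ 427
[... 180 characters left out ...]
 213 337 186 263 zt 0.0837 top c [0.5761 0.2072 0.0867] rect [576.2 208.1] [91.2 12.5] 2.3
top tray 0.56 7794 px 213 338 187 264 zt 0.0839 top c [0.5773 0.2073 0.0866] rect [578.1 208.2] [94.9 12.5] 2.2
top tea_glass 0.74 880 px 471 507 308 339 zt 0.067 top c [ 0.3741 -0.3471  0.0649] rect [ 375.1 -346.5] [62.4 61.5] 89.6
top handle_grip 0.74 7871 px 212 337 187 265 zt 0.0836 top c [0.5775 0.2072 0.0867] rect [578.1 208. ] [94.9 12.2] 2.2
top pointer 0.95 7715 px 213 337 187 264 zt 0.0833 top c [0.5775 0.2071 0.0866] rect [576.2 208.1] [91.2 12.5] 2.3
top mark_tip 0.64 78 px 248 258 181 188 zt 0.0449 top c [0.6761 0.1407 0.0422] rect [676.1 140.9] [13.3  7. ] 0.0
table -0.0003685799879673546
```

The scene view shows the bottle at about pixel (270,192), the jar at (210,197), the knife at (235,237) and the tray, home and empty, at (337,277). In the top view they are at (441,298), (494,250), (421,225) and (294,228). The handle bar is at (220,228) and the mark at (254,184). I'll move the wrist camera over the objects.

>>> carry_out --offset '[[-4, -4.25, -0.2], [-4, -4.25, -0.2], [-4, -4.25, -0.2], [-4, -4.25, -0.2], [-4, -4.25, -0.2], [-4, -4.25, -0.2], [-4, -4.25, -0.2], [-4, -4.25, -0.2], [-4, -4.25, -0.2], [-4, -4.25, -0.2]]' --turn '[[0, 0, 0], [0, 0, 0], [0, 0, 0], [0, 0, 0], [0, 0, 0], [0, 0, 0], [0, 0, 0], [0, 0, 0], [0, 0, 0], [0, 0, 0]]' --hand '[1, 1, 1, 1, 1, 1, 1, 1, 1, 1]'

```text
t: 3.75
tcp_pos: [0.4096, -0.053, 0.2706]
tcp_rot: [0.0, 0.184, 0.983, -0.0]
force: [1.1, 1.2, 0.8]
gripper_width: 0.0856
finger_force: 0.0
```

>>> carry_out --offset '[[-4, -4.25, -0.2], [-4, -4.25, -0.2], [-4, -4.25, -0.2], [-4, -4.25, -0.2], [0, 0, 0], [0, 0, 0], [0, 0, 0]]' --turn '[[0, 0, 0], [0, 0, 0], [0, 0, 0], [0, 0, 0], [0, 0, -0.184], [0, 0, -0.184], [0, 0, 0]]' --hand '[1, 1, 1, 1, 1, 1, 1]'

```text
t: 4.62
tcp_pos: [0.4971, -0.2672, 0.2782]
tcp_rot: [-0.0, 0.001, 1.0, 0.0]
force: [0.7, -0.3, -0.6]
gripper_width: 0.085
finger_force: 0.0
```

```bash
python3 - <<'E'
from h import *
np.set_printoptions(precision=4,suppress=True)
s=env.state(); print(s['t'],s['tcp_pos'],s['tcp_rot'],s['joint_pos'])
Z=rot(s['tcp_rot']); 
c=cap('wrist','w1.png'); W=cloud(c); print(np.array(c['position']),np.array(c['orientation']),c['vertical_fov'])
for k in ['square_bottle','squat_jar','palette_knife','tea_glass']:
    d=env.trace(k,'wrist')
    for e in d[:1]:
        m=e['region']; P=W[m]; P=P[~np.isnan(P[:,0])]
        zt=np.percentile(P[:,2],97); T=P[P[:,2]>zt-.006]
        r=cv2.minAreaRect(T[:,:2].astype(np.float32)*1000); ys,xs=np.nonzero(m)
        print(k,round(e['conf'],2),len(P),'px',xs.min(),xs.max(),ys.min(),ys.max(),'zt',round(zt,4),'rect',np.round(r[0],1),np.round(r[1],1),round(r[2],1))
        r=cv2.minAreaRect(P[(P[:,2]>.003)][:,:2].astype(np.float32)*1000); print('  all',np.round(r[0],1),np.round(r[1],1),round(r[2],1))
E
```

```text
4.625 [ 0.4971 -0.2672  0.2782] [-0.      0.0013  1.      0.    ] [-0.7008  0.3832  1.327  -0.      1.4315 -2.269 ]
[ 0.4224 -0.2668  0.4016] [0.1054 0.7002 0.6984 0.1044] 62.96920944403352
square_bottle 0.91 1957 px 303 357 94 151 zt 0.0781 rect [ 427.2 -256. ] [27.3 27.7] 89.7
  all [ 427.4 -255.9] [38.4 38.1] 22.4
squat_jar 0.86 2990 px 183 245 198 261 zt 0.0532 rect [ 526.9 -367.8] [51.6 52.2] 24.6
  all [ 526.9 -367.8] [51.7 52.2] 24.6
palette_knife 0.85 1828 px 336 378 223 330 zt 0.0169 rect [ 571.6 -229.9] [88.  17.9] 15.8
  all [ 591.5 -224.3] [129.5  19.8] 15.8
tea_glass 0.85 5780 px 175 259 11 98 zt 0.0668 rect [ 376.1 -348.4] [63.1 62.2] 82.1
  all [ 376.1 -348.4] [63.1 62.2] 82.1
```

View pics/w1.png

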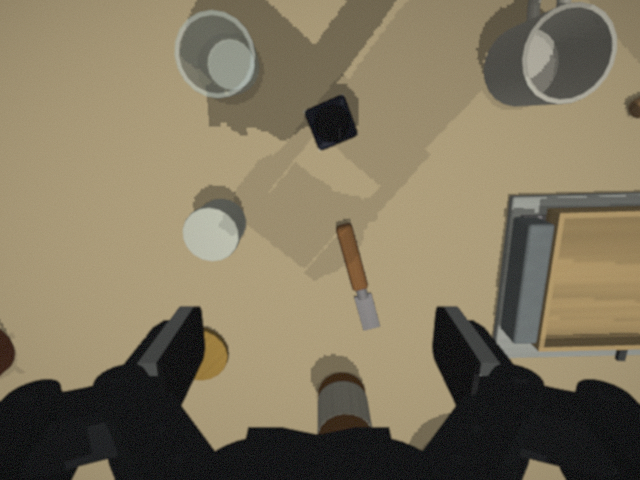

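The wrist view shows the bottle at pixel (331,122), the jar at (212,234), the knife at (358,275) with its blade pointing down in the picture, and part of the tray at right. I'll grasp the knife first.

>>> carry_out --offset '[[-3.75, 1.9, 4.5], [-3.75, 1.85, 4.5], [0, 0, 4.4], [0, 0, 4.4], [0, 0, 0]]' --turn '[[0, 0, 0], [0, 0, 0], [0, 0, -0.138], [0, 0, -0.138], [0, 0, 0]]' --hand '[0.5, 0.5, 0.5, 0.5, 0.5]' --force 30

```text
t: 5.5
tcp_pos: [0.5709, -0.2288, 0.0976]
tcp_rot: [-0.002, -0.136, 0.991, 0.002]
force: [-0.0, -0.3, 1.2]
gripper_width: 0.0426
finger_force: 0.0
```

```bash
python3 - <<'E'
from h import *
np.set_printoptions(precision=4,suppress=True)
s=env.state(); print(s['tcp_pos'],rot(s['tcp_rot']).as_matrix()[:,1],s['gripper_width'])
c=cap('wrist'); W=cloud(c)
for k in ['palette_knife']:
    for e in env.trace(k,'wrist')[:1]:
        m=e['region']; P=W[m]; P=P[~np.isnan(P[:,0])]
        r=cv2.minAreaRect(P[(P[:,2]>.002)][:,:2].astype(np.float32)*1000); print(len(P),e['conf'],np.round(r[0],1),np.round(r[1],1),round(r[2],1),P[:,2].max())
W=np.load('top_W.npy').reshape(-1,3); W=W[~np.isnan(W[:,0])]
B=W[(W[:,2]>.077)&(W[:,2]<.093)&(abs(W[:,0]-.58)<.08)&(abs(W[:,1]-.208)<.04)]
v=np.linalg.svd(B[:,:2]-B[:,:2].mean(0))[2][0]; print('bar',B.mean(0),np.degrees(np.arctan2(v[1],v[0])))
F=W[(W[:,2]>.022)&(W[:,2]<.029)&(abs(W[:,0]-.58)<.11)&(abs(W[:,1]-.05)<.11)]
# floor via clustering
I=np.zeros((300,300),np.uint8); 
q=np.round((F[:,:2]-[.43,-.1])*1000).astype(int); I[q[:,0],q[:,1]]=255; I=cv2.morphologyEx(I,cv2.MORPH_CLOSE,np.ones((5,5))); I=cv2.morphologyEx(I,cv2.MORPH_OPEN,np.ones((15,15)))
cc=max(cv2.findContours(I,0,2)[0],key=cv2.contourArea); r=cv2.minAreaRect(cc); print('floor (y,x)',r[0][0]-100,r[0][1]+430,r[1],r[2],np.median(F[:,2]))
E
```

```text
[ 0.5709 -0.2288  0.0976] [-0.2697  0.9629  0.0046] 0.04261351678256289
6098 0.92 [ 592.2 -224.2] [130.5  19.5] 15.9 0.018027341136338304
bar [0.5769 0.2073 0.0866] -177.22287575239346
floor (y,x) 53.62095642089844 583.4707641601562 (138.3703155517578, 170.30728149414062) 88.50566101074219 0.02480934413370639
```

>>> carry_out --offset '[[0, 0, 3.5], [0, 0, 2.5], [0, 0, 1.5], [0, 0, 0], [0, 0, 0], [0, 0, 0], [0, 0, 0], [0, 0, 0]]' --turn '[[0, 0, 0], [0, 0, 0], [0, 0, 0], [0, 0, 0], [0, 0, 0], [0, 0, 0], [0, 0, 0], [0, 0, 0]]' --hand '[0.5, 0.5, 0.5, 0.5, 0, 0, 0, 0]'

```text
t: 6.6
tcp_pos: [0.5729, -0.2302, 0.0269]
tcp_rot: [0.001, -0.137, 0.991, -0.001]
force: [-0.8, -0.2, 6.6]
gripper_width: 0.0169
finger_force: 30.2
```

>>> carry_out --offset '[[0, 0, -2], [0, 0, -2], [0, 0, -2], [0, 0, -2], [0, 0, -2], [0, 0, -2], [0, 0, -2], [0, 0, -2], [0, 0, -2], [0, 0, -2]]' --turn '[[0, 0, 0.06], [0, 0, 0.18], [0, 0, 0.18], [0, 0, 0.18], [0, 0, 0.18], [0, 0, 0.18], [0, 0, 0.18], [0, 0, 0.18], [0, 0, 0.18], [0, 0, 0.18]]' --hand '[0, 0, 0, 0, 0, 0, 0, 0, 0, 0]'

```text
t: 7.85
tcp_pos: [0.5721, -0.2296, 0.2264]
tcp_rot: [0.0, 0.648, 0.761, 0.0]
force: [0.5, -0.4, -0.0]
gripper_width: 0.0168
finger_force: 29.4
```

>>> carry_out --offset '[[0, 0, 0], [5, 1.1, 0], [5, 1.1, 0], [5, 1.1, 0], [5, 1.1, 0], [5, 1.1, 0], [5, 1, 0], [0, 0, 0], [0, 0, 0]]' --turn '[[0, 0, 0.125], [0, 0, 0], [0, 0, 0], [0, 0, 0], [0, 0, 0], [0, 0, 0], [0, 0, 0], [0, 0, 0], [0, 0, 0]]' --hand '[0, 0, 0, 0, 0, 0, 0, 0, 0]'

```text
t: 8.98
tcp_pos: [0.6247, 0.0723, 0.2255]
tcp_rot: [0.0, 0.692, 0.721, -0.0]
force: [-0.1, -0.0, -0.9]
gripper_width: 0.0169
finger_force: 29.4
```

```bash
cat > tray.py <<'E'
from h import *
np.set_printoptions(precision=4,suppress=True)
s=env.state(); M=rot(s['tcp_rot']).as_matrix(); print(s['t'],s['tcp_pos'],'toolx yaw',np.degrees(np.arctan2(M[1,0],M[0,0])),'w',s['gripper_width'],'F',s['finger_force'],np.array(s['joint_pos']))
def measure(c,save=None):
    W=cloud(c).reshape(-1,3); W=W[~np.isnan(W[:,0])]
    B=W[(W[:,2]>.077)&(W[:,2]<.093)&(abs(W[:,0]-.58)<.08)&(abs(W[:,1]-.208)<.03)]
    if len(B)>50:
        r=cv2.minAreaRect(B[:,:2].astype(np.float32)*1000); v=np.linalg.svd(B[:,:2]-B[:,:2].mean(0),full_matrices=False)[2][0]; print('bar',len(B),r,np.degrees(np.arctan2(v[1],v[0])),B[:,2].max())
    F=W[(W[:,2]>.021)&(W[:,2]<.029)&(abs(W[:,0]-.58)<.11)&(abs(W[:,1]-.05)<.11)]
    I=np.zeros((300,300),np.uint8); q=np.round((F[:,:2]-[.43,-.1])*1000).astype(int); I[q[:,0],q[:,1]]=255
    I=cv2.morphologyEx(I,cv2.MORPH_CLOSE,np.ones((5,5))); I=cv2.morphologyEx(I,cv2.MORPH_OPEN,np.ones((15,15)))
    cc=cv2.findContours(I,0,2)[0]
    if cc: r=cv2.minAreaRect(max(cc,key=cv2.contourArea)); print('floor (y,x)',r[0][0]-100,r[0][1]+430,r[1],r[2],np.median(F[:,2]))
    return W
E
python3 - <<'E'
from tray import *
c=cap('wrist','w2.png'); W=measure(c)
c=cap('scene'); measure(c)
E
```

```text
8.975 [0.6247 0.0723 0.2255] toolx yaw 92.34457384516186 w 0.016850504090715607 F 29.41845953464508 [-0.0707  0.563   1.1907 -0.0003  1.3877 -0.1115]
bar 3386 ((578.9324951171875, 205.80007934570312), (95.14739990234375, 11.687783241271973), 2.5541300773620605) 1.8305074558287213 0.09093087777312159
floor (y,x) 51.374237060546875 582.21728515625 (141.2694854736328, 170.689697265625) 88.63607025146484 0.025041351851922522
bar 276 ((581.5106811523438, 208.3936004638672), (95.10157012939453, 12.124163627624512), 1.5326324701309204) 1.2536228420954871 0.08920291502288635
floor (y,x) 47.59124755859375 575.2416687011719 (127.44989013671875, 161.9518280029297) 88.60282135009766 0.02356419938889598
```

View pics/w2.png

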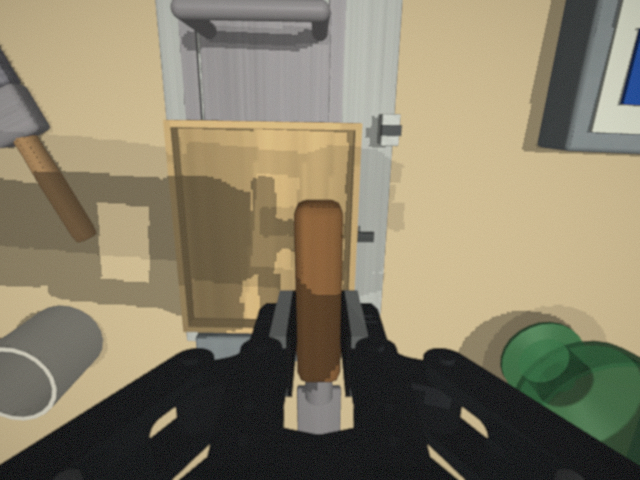

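The wrist view shows the knife held with its handle end up (318,205), over the right part of the tray. Its floor spans pixels (180–355, 130–325). The pointer is at (366,237) and the mark at (390,130). Lowering the knife.

>>> carry_out --offset '[[0, -0.4, 4], [0, 0, 4], [0, 0, 4], [0, 0, 3], [0, 0, 1.5], [0, 0, 0.4], [0, 0, 0.2], [0, 0, 0.1], [0, 0, 0]]' --turn '[[0, 0, 0.01], [0, 0, 0], [0, 0, 0], [0, 0, 0], [0, 0, 0], [0, 0, 0], [0, 0, 0], [0, 0, 0], [0, 0, 0]]' --hand '[0, 0, 0, 0, 0, 0, 0, 0, 0]'

```text
t: 10.2
tcp_pos: [0.621, 0.0725, 0.0539]
tcp_rot: [0.0, 0.696, 0.718, 0.0]
force: [0.3, -0.6, -0.2]
gripper_width: 0.017
finger_force: 29.4
```

>>> carry_out --offset '[[0, 0, 0.1], [0, 0, 0.1], [0, 0, 0]]' --turn '[[0, 0, 0], [0, 0, 0], [0, 0, 0]]' --hand '[0, 0, 0]'

```text
t: 10.58
tcp_pos: [0.6209, 0.0726, 0.0519]
tcp_rot: [0.0, 0.696, 0.718, 0.0]
force: [-1.9, -0.3, 5.5]
gripper_width: 0.0172
finger_force: 30.0
```

>>> carry_out --offset '[[0, 0, 0], [0, 0, 0], [0, 0, -1], [0, 0, -3], [0, 0, -4], [0, 0, -3], [0, 0, -2], [0, 0, 0], [0, 0, 0], [0, 0, 0]]' --turn '[[0, 0, 0], [0, 0, 0], [0, 0, 0], [0, 0, 0], [0, 0, 0.18], [0, 0, 0.18], [0, 0, 0.18], [0, 0, 0.18], [0, 0, 0.18], [0, 0, 0.18]]' --hand '[0.3, 0.3, 0.3, 0.3, 1, 1, 1, 1, 1, 1]'

```text
t: 11.82
tcp_pos: [0.6208, 0.0725, 0.182]
tcp_rot: [0.0, 0.967, 0.255, 0.0]
force: [-0.3, 0.4, -0.5]
gripper_width: 0.0855
finger_force: 0.0
```

>>> carry_out --offset '[[0, 0, 0], [0, 0, 0], [0, 0, 0], [-1.3, 5.5, 0], [-1.3, 5.5, 0], [-1.3, 5.5, 0], [-1.3, 5.5, 0], [-1.3, 5.5, 0], [-1.3, 5.5, 0], [-1.3, 5.5, 0]]' --turn '[[0, 0, 0.18], [0, 0, 0.18], [0, 0, 0.13], [0, 0, 0], [0, 0, 0], [0, 0, 0], [0, 0, 0], [0, 0, 0], [0, 0, 0], [0, 0, 0]]' --hand '[1, 1, 1, 1, 1, 1, 1, 1, 1, 1]'

```text
t: 13.08
tcp_pos: [0.5415, -0.317, 0.1821]
tcp_rot: [0.0, 1.0, 0.016, 0.0]
force: [2.3, -0.1, -0.2]
gripper_width: 0.0851
finger_force: 0.0
```

>>> carry_out --offset '[[-1.3, 5.4, 0], [0, 0, 0], [0, 0, 0]]' --turn '[[0, 0, 0], [0, 0, 0], [0, 0, 0]]' --hand '[1, 1, 1]'

```text
t: 13.45
tcp_pos: [0.5309, -0.3691, 0.1816]
tcp_rot: [-0.0, 1.0, 0.016, 0.0]
force: [-0.7, 0.2, 0.1]
gripper_width: 0.0856
finger_force: 0.0
```

```bash
python3 - <<'E'
from tray import *
c=cap('wrist'); W=cloud(c)
for k,n in [('squat_jar','wrist'),('palette_knife','top')]:
    if n=='top': W=cloud(cap('top','top2.png'))
    for e in env.trace(k,n)[:1]:
        m=e['region']; P=W[m]; P=P[~np.isnan(P[:,0])]
        zt=np.percentile(P[:,2],97); T=P[P[:,2]>zt-.006]
        for Q in (T,P): r=cv2.minAreaRect(Q[:,:2].astype(np.float32)*1000); print(k,len(P),e['conf'],np.round(r[0],1),np.round(r[1],1),round(r[2],1),zt)
E
```

```text
13.45 [ 0.5309 -0.3691  0.1816] toolx yaw 1.8251766784435044 w 0.0855564913205342 F 0.0 [-0.7884  0.6359  1.1858  0.0003  1.3199  0.7505]
squat_jar 4876 0.82 [ 527.5 -368.1] [52.1 50.9] 6.9 0.0530828171215077
squat_jar 4876 0.82 [ 522.5 -363.4] [51.7 66.6] 45.9 0.0530828171215077
palette_knife 469 0.59 [620.8  74.5] [17.7 83. ] 0.9 0.043489876150422574
palette_knife 469 0.59 [621.1  53.3] [ 19.  126.6] 2.3 0.043489876150422574
```

>>> carry_out --offset '[[-0.35, -0.1, 5], [0, 0, 5], [0, 0, 3], [0, 0, 1.5], [0, 0, 0], [0, 0, 0], [0, 0, 0], [0, 0, 0], [0, 0, 0]]' --turn '[[0, 0, 0], [0, 0, 0], [0, 0, 0], [0, 0, 0], [0, 0, 0], [0, 0, 0], [0, 0, 0], [0, 0, 0], [0, 0, 0]]' --hand '[1, 1, 1, 1, 1, 0.3, 0.3, 0.3, 0.3]' --force 35

```text
t: 14.78
tcp_pos: [0.5278, -0.3691, 0.0379]
tcp_rot: [0.001, 1.0, 0.016, 0.001]
force: [-1.1, 1.9, 7.0]
gripper_width: 0.0518
finger_force: 36.2
```

>>> carry_out --offset '[[0, 0, -2], [0, 0, -4], [0, 0, -5], [0, 0, -4], [0.45, -5.1, 0], [0.45, -5.1, 0], [0.45, -5.1, 0], [0.45, -5.1, 0], [0.45, -5.1, 0], [0.45, -5.1, 0]]' --turn '[[0, 0, 0], [0, 0, 0], [0, 0, 0], [0, 0, 0], [0, 0, 0], [0, 0, 0], [0, 0, 0], [0, 0, 0], [0, 0, 0], [0, 0, 0]]' --hand '[0.3, 0.3, 0.3, 0.3, 0.3, 0.3, 0.3, 0.3, 0.3, 0.3]'

```text
t: 16.02
tcp_pos: [0.5445, -0.0604, 0.1877]
tcp_rot: [0.0, 1.0, 0.016, 0.001]
force: [0.1, 0.3, -1.1]
gripper_width: 0.052
finger_force: 37.2
```

>>> carry_out --offset '[[0.45, -5.1, 0], [0.45, -5.1, 0], [0, -5.3, 0], [0, 0, 0], [0, 0, 4], [0, 0, 4], [0, 0, 2], [0, 0, 0], [0, 0, 0]]' --turn '[[0, 0, 0], [0, 0, 0], [0, 0, 0], [0, 0, 0], [0, 0, 0], [0, 0, 0], [0, 0, 0], [0, 0, 0], [0, 0, 0]]' --hand '[0.3, 0.3, 0.3, 0.3, 0.3, 0.3, 0.3, 0.3, 0.3]'

```text
t: 17.15
tcp_pos: [0.5494, 0.0927, 0.0878]
tcp_rot: [0.0, 1.0, 0.016, 0.001]
force: [0.6, -0.9, -1.5]
gripper_width: 0.052
finger_force: 37.3
```

>>> carry_out --offset '[[0, 0, 1.3], [0, 0, 0.8], [0, 0, 0.2], [0, 0, 0.1], [0, 0, 0.1], [0, 0, 0]]' --turn '[[0, 0, 0], [0, 0, 0], [0, 0, 0], [0, 0, 0], [0, 0, 0], [0, 0, 0]]' --hand '[0.3, 0.3, 0.3, 0.3, 0.3, 0.3]'

```text
t: 17.9
tcp_pos: [0.5485, 0.0933, 0.0629]
tcp_rot: [0.0, 1.0, 0.016, -0.0]
force: [-9.5, -0.2, 15.7]
gripper_width: 0.0518
finger_force: 38.6
```

>>> carry_out --offset '[[0, 0, -0.1], [0, 0, 0], [0, 0, 0], [0, 0, -1], [0, 0, -4], [0, 0, -5], [0, 0, -3], [-1.9, 4.93, 0], [-1.9, 4.93, 0], [-1.9, 4.93, 0]]' --turn '[[0, 0, 0], [0, 0, 0], [0, 0, 0], [0, 0, 0], [0, 0, 0], [0, 0, 0], [0, 0, 0], [0, 0, 0], [0, 0, 0], [0, 0, 0]]' --hand '[0.3, 0.75, 0.75, 0.75, 0.75, 1, 1, 1, 1, 1]'

```text
t: 19.15
tcp_pos: [0.4957, -0.0578, 0.1931]
tcp_rot: [0.0, 1.0, 0.016, 0.001]
force: [0.6, -0.2, -0.9]
gripper_width: 0.0856
finger_force: 0.0
```

>>> carry_out --offset '[[-1.9, 4.93, 0], [-1.9, 4.93, 0], [-1.9, 4.93, 0], [-1.9, 4.93, 0], [0, 0, 0], [0, 0, 0], [0, 0, 0]]' --turn '[[0, 0, 0], [0, 0, 0], [0, 0, 0], [0, 0, 0], [0, 0, -0.18], [0, 0, -0.18], [0, 0, 0]]' --hand '[1, 1, 1, 1, 1, 1, 1]'

```text
t: 20.02
tcp_pos: [0.4267, -0.256, 0.1928]
tcp_rot: [0.0, 0.981, 0.194, 0.0]
force: [0.5, 0.6, -0.3]
gripper_width: 0.0852
finger_force: 0.0
```

```bash
python3 - <<'E'
from tray import *
c=cap('wrist'); W=cloud(c)
for k,n in [('square_bottle','wrist'),('squat_jar','top')]:
    if n=='top': W=cloud(cap('top','top3.png'))
    for e in env.trace(k,n)[:1]:
        m=e['region']; P=W[m]; P=P[~np.isnan(P[:,0])]
        zt=np.percentile(P[:,2],97); T=P[P[:,2]>zt-.006]
        for Q in (T,P[P[:,2]>.03]): r=cv2.minAreaRect(Q[:,:2].astype(np.float32)*1000); print(k,len(P),e['conf'],np.round(r[0],1),np.round(r[1],1),round(r[2],1),zt)
E
```

```text
20.025 [ 0.4267 -0.256   0.1928] toolx yaw 22.34664502168911 w 0.08521780965009013 F 0.0 [-0.7764  0.307   1.6634 -0.      1.1706  0.4044]
square_bottle 3449 0.68 [ 427.7 -255.9] [28.1 28. ] 25.9 0.07779807948304845
square_bottle 3449 0.68 [ 427.5 -256.3] [38.4 38.3] 22.3 0.07779807948304845
squat_jar 546 0.58 [547.4  95. ] [51.5 47.5] 44.5 0.08009795865854556
squat_jar 546 0.58 [547.6  95.2] [52.5 47.5] 44.5 0.08009795865854556
```

View pics/top3.png

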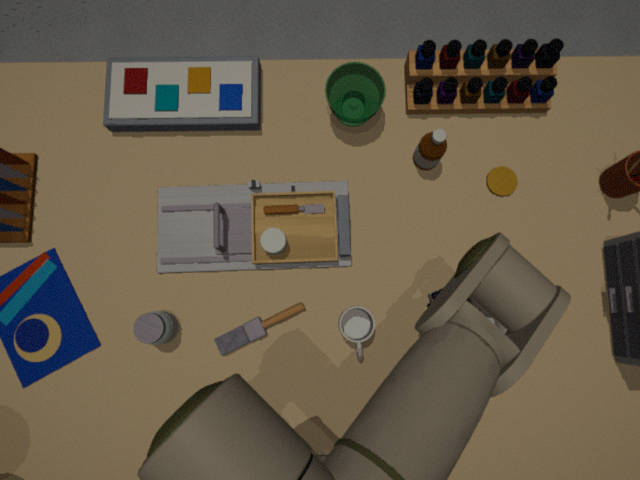

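The top view shows the knife flat in the tray at (294,210) and the jar upright at (273,240). Now the bottle.

>>> carry_out --offset '[[0.05, 0, 5], [0, 0, 5], [0, 0, 4], [0, 0, 1.5], [0, 0, 0], [0, 0, 0], [0, 0, 0], [0, 0, 0], [0, 0, 0]]' --turn '[[0, 0, 0], [0, 0, 0], [0, 0, 0], [0, 0, 0], [0, 0, 0], [0, 0, 0], [0, 0, 0], [0, 0, 0], [0, 0, 0]]' --hand '[1, 1, 1, 1, 1, 0.2, 0.2, 0.2, 0.2]'

```text
t: 21.35
tcp_pos: [0.4275, -0.2561, 0.0382]
tcp_rot: [0.001, 0.981, 0.195, 0.001]
force: [0.3, 0.6, 6.8]
gripper_width: 0.0373
finger_force: 35.9
```

>>> carry_out --offset '[[0, 0, -2], [0, 0, -4], [0, 0, -5], [0, 0, -4], [2.27, -4.35, 0], [2.27, -4.35, 0], [2.27, -4.35, 0], [2.27, -4.35, 0], [2.27, -4.35, 0], [2.25, -4.35, 0]]' --turn '[[0, 0, 0], [0, 0, 0.12], [0, 0, 0.12], [0, 0, 0.12], [0, 0, 0], [0, 0, 0], [0, 0, 0], [0, 0, 0], [0, 0, 0], [0, 0, 0]]' --hand '[0.2, 0.2, 0.2, 0.2, 0.2, 0.2, 0.2, 0.2, 0.2, 0.2]'

```text
t: 22.6
tcp_pos: [0.5552, 0.011, 0.1875]
tcp_rot: [0.0, 1.0, 0.016, 0.0]
force: [0.8, -1.0, -0.4]
gripper_width: 0.0374
finger_force: 35.4
```

>>> carry_out --offset '[[0, 0, 0], [0, 0, 4], [0, 0, 4], [0, 0, 2], [0, 0, 0], [0, 0, 0]]' --turn '[[0, 0, 0], [0, 0, 0], [0, 0, 0], [0, 0, 0], [0, 0, 0], [0, 0, 0]]' --hand '[0.2, 0.2, 0.2, 0.2, 0.2, 0.2]'

```text
t: 23.35
tcp_pos: [0.5552, 0.0089, 0.0885]
tcp_rot: [0.0, 1.0, 0.016, 0.001]
force: [-0.3, 0.8, 0.4]
gripper_width: 0.0373
finger_force: 35.5
```

Target z on the floor is about 0.063.

>>> carry_out --offset '[[0, 0, 1.3], [0, 0, 0.8], [0, 0, 0.2], [0, 0, 0.1], [0, 0, 0.1], [0, 0, 0]]' --turn '[[0, 0, 0], [0, 0, 0], [0, 0, 0], [0, 0, 0], [0, 0, 0], [0, 0, 0]]' --hand '[0.2, 0.2, 0.2, 0.2, 0.2, 0.2]'

```text
t: 24.1
tcp_pos: [0.5548, 0.0095, 0.0632]
tcp_rot: [0.0, 1.0, 0.016, 0.0]
force: [-4.0, 1.6, 7.4]
gripper_width: 0.0374
finger_force: 36.4
```

>>> carry_out --offset '[[0, 0, -0.05], [0, 0, 0], [0, 0, 0], [0, 0, -1], [0, 0, -5], [0, 0, -4], [0.75, -4.9, 0], [0.75, -4.9, 0], [0.75, -4.9, 0], [0.75, -4.8, 0]]' --turn '[[0, 0, 0], [0, 0, 0], [0, 0, 0], [0, 0, 0], [0, 0, 0], [0, 0, 0], [0, 0, 0], [0, 0, 0], [0, 0, 0], [0, 0, 0]]' --hand '[0.2, 0.6, 0.6, 0.6, 0.6, 0.6, 0.6, 0.6, 0.6, 0.6]'

```text
t: 25.35
tcp_pos: [0.5786, 0.207, 0.1636]
tcp_rot: [-0.0, 1.0, 0.016, 0.0]
force: [0.5, 0.1, 1.0]
gripper_width: 0.0514
finger_force: 0.0
```

>>> carry_out --offset '[[0, 0, 0], [0, 0, 0]]' --turn '[[0, 0, 0], [0, 0, 0]]' --hand '[0.6, 0.6]'

```text
t: 25.6
tcp_pos: [0.5785, 0.2048, 0.1631]
tcp_rot: [0.0, 1.0, 0.016, 0.0]
force: [0.4, -0.3, 0.4]
gripper_width: 0.0511
finger_force: 0.0
```

```bash
python3 - <<'E'
from tray import *
c=cap('wrist','w4.png'); W=measure(c)
W=cloud(c); np.save('w4_W.npy',W)
# top-level dark tabs: points 36..48mm near +x side
m=(W[...,2]>.036)&(W[...,2]<.048)&(W[...,0]>.660)&(W[...,0]<.70)&(W[...,1]>.0)&(W[...,1]<.2)
n,l,st,ce=cv2.connectedComponentsWithStats(m.astype(np.uint8))
for i in range(1,n):
    if st[i,4]>15:
        P=W[l==i]; print(st[i],P.mean(0),P.min(0),P.max(0))
E
```

```text
25.6 [0.5785 0.2048 0.1631] toolx yaw 1.8232659742940256 w 0.05111549508277231 F 0.0 [ 0.1498  0.5803  1.3294 -0.0003  1.2318  1.6889]
bar 3496 ((578.7355346679688, 207.10386657714844), (95.11739349365234, 11.863606452941895), 1.6761571168899536) -178.50600716298726 0.09077258264356819
floor (y,x) 57.420867919921875 587.7308349609375 (128.119140625, 150.7956085205078) 88.36341857910156 0.02514722401252223
[425  64  19  29 468] [0.6772 0.1402 0.0414] [0.6697 0.1352 0.0361] [0.685 0.144 0.044]
[564  95  22  20 356] [0.6655 0.0552 0.0414] [0.66   0.0493 0.0362] [0.6709 0.0592 0.0438]
```

View pics/w4.png

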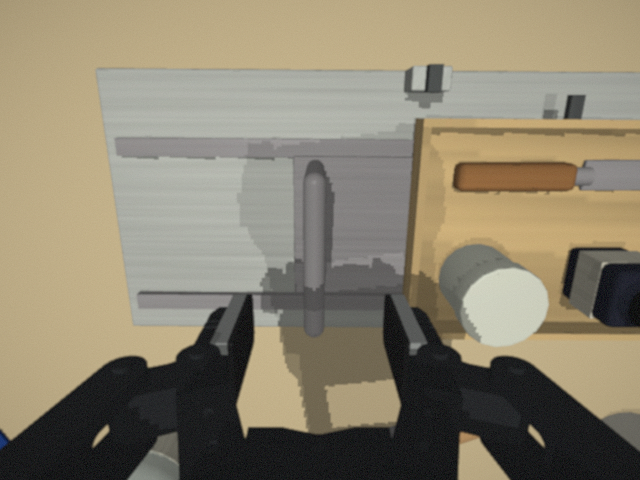

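The wrist view shows the tray loaded: knife (540,176), jar (490,295), bottle (610,285). The handle bar is at (314,240) between the fingers, the mark fin at (436,78) and the pointer at (575,106). I'll take the handle.

>>> carry_out --offset '[[0, -0.2, 3], [0, 0, 3], [0, 0, 2], [0, 0, 0], [0, 0, 0], [0, 0, 0], [0, 0, 0], [0, 0, 0], [0, 0, 0]]' --turn '[[0, 0, 0], [0, 0, 0], [0, 0, 0], [0, 0, 0], [0, 0, 0], [0, 0, 0], [0, 0, 0], [0, 0, 0], [0, 0, 0]]' --hand '[0.6, 0.6, 0.6, 0.6, 0, 0, 0, 0, 0]' --force 70

```text
t: 26.78
tcp_pos: [0.579, 0.2073, 0.084]
tcp_rot: [-0.0, 1.0, 0.016, 0.001]
force: [-0.7, -0.6, 7.0]
gripper_width: 0.0098
finger_force: 68.4
```

>>> carry_out --offset '[[0, -0.4, 0], [0, -0.8, 0], [0, -1, 0], [0, -1, 0], [0, -1, 0], [0, -1, 0], [0, -1, 0], [0, -0.9, 0], [0, -0.6, 0], [0, -0.3, 0]]' --turn '[[0, 0, 0], [0, 0, 0], [0, 0, 0], [0, 0, 0], [0, 0, 0], [0, 0, 0], [0, 0, 0], [0, 0, 0], [0, 0, 0], [0, 0, 0]]' --hand '[0, 0, 0, 0, 0, 0, 0, 0, 0, 0]'

```text
t: 28.02
tcp_pos: [0.577, 0.2863, 0.084]
tcp_rot: [0.001, 1.0, 0.016, 0.001]
force: [1.5, -7.7, 5.5]
gripper_width: 0.0096
finger_force: 68.5
```

>>> carry_out --offset '[[0, 0, 0], [0, 0, 0]]' --turn '[[0, 0, 0], [0, 0, 0]]' --hand '[0, 0]'

```text
t: 28.28
tcp_pos: [0.577, 0.2861, 0.084]
tcp_rot: [0.001, 1.0, 0.016, 0.001]
force: [1.5, -7.7, 5.3]
gripper_width: 0.0099
finger_force: 68.4
```

```bash
python3 - <<'E'
from tray import *
print(s['force'])
for n in ['wrist','top','scene']:
    c=cap(n,'f_'+n+'.png'); W=cloud(c)
    m=(W[...,2]>.036)&(W[...,2]<.05)&(W[...,0]>.6635)&(W[...,0]<.70)&(W[...,1]>.08)&(W[...,1]<.2)
    k,l,st,ce=cv2.connectedComponentsWithStats(m.astype(np.uint8))
    print(n)
    for i in range(1,k):
        if st[i,4]>8: P=W[l==i]; print(st[i],np.median(P,0),P.min(0),P.max(0))
I=[]
for n,b in [('wrist',None),('top',(220,170,150,110)),('scene',(270,230,180,135))]:
    i=cv2.imread('pics/f_'+n+'.png')
    if b: x,y,w,h=b; i=i[y:y+h,x:x+w]
    I.append(cv2.resize(i,(400,300),interpolation=cv2.INTER_CUBIC))
I.append(np.zeros_like(I[0])); cv2.imwrite('pics/f.png',np.vstack([np.hstack(I[:2]),np.hstack(I[2:])]))
E
```

```text
28.275 [0.577  0.2861 0.084 ] toolx yaw 1.8131886646972484 w 0.009898176665096235 F 68.41300964355469 [ 0.2796  0.7289  1.2929 -0.0026  1.1178  1.8199]
[ 1.4766 -7.7257  5.3086]
wrist
top
[250 180   8  10  43] [0.6739 0.1395 0.0413] [0.6635 0.1311 0.0362] [0.6848 0.1471 0.0482]
scene
[342 311   9  12  64] [0.6765 0.1387 0.0397] [0.664  0.129  0.0361] [0.6892 0.1447 0.0428]
```

View pics/f.png

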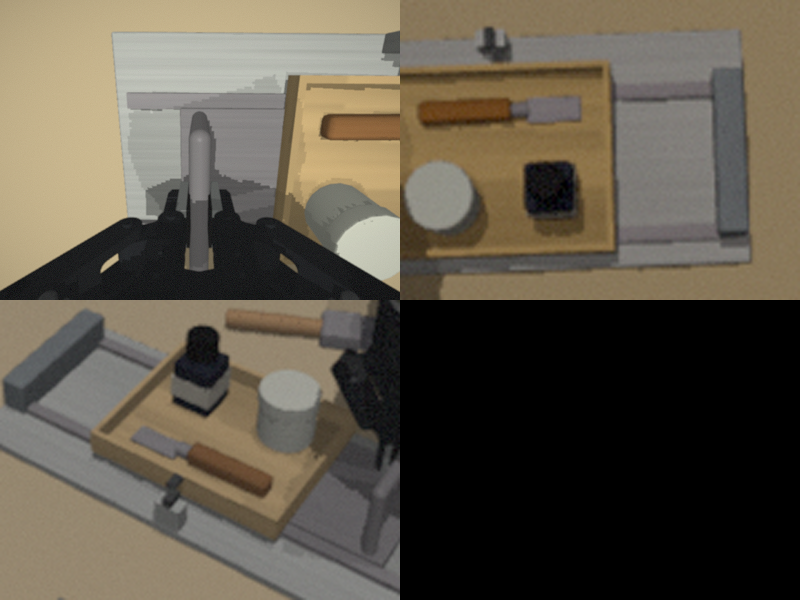

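The job pictures show all three items upright or flat in the tray. The pointer is still a little short of the mark, so I'll refine the remaining distance from the home wrist picture and the current views.

```bash
python3 - <<'E'
from h import *
np.set_printoptions(precision=4,suppress=True)
a=np.radians(1.6); ex=np.array([np.cos(a),np.sin(a)]); ey=np.array([-np.sin(a),np.cos(a)])
W=np.load('w4_W.npy'); g=cv2.imread('pics/w4.png').max(2)
for zl in (.039,.0405,.0415):
  o=[]
  for lo,hi in ((.03,.07),(.125,.155)):
    m=(W[...,2]>zl)&(W[...,2]<.046)&(W[...,0]>.664)&(W[...,0]<.695)&(W[...,1]>lo)&(W[...,1]<hi)&(g<110)
    v=W[m][:,:2]@ey; o.append((m.sum(),(np.percentile(v,4)+np.percentile(v,96))/2,np.percentile(v,96)-np.percentile(v,4)))
  print(zl,o,'d',o[1][1]-o[0][1])
# dark tabs now, back-projected onto z=.042
for n in ['top','scene']:
    c=cap(n); f=240/np.tan(np.radians(c['vertical_fov'])/2); M=rot(c['orientation']).as_matrix(); p=np.array(c['position'])
    # image patch rectified: 0.25mm per px, s in rail frame
    o=np.array([.6765,.1375])
    X,Y=np.meshgrid(np.arange(-16,16,.1),np.arange(-20,20,.1))
    Q=np.c_[(o+X.reshape(-1,1)/1e3*ex+Y.reshape(-1,1)/1e3*ey),np.full(X.size,.042)]
    C=(Q-p)@M; u=(C[:,0]/C[:,2]*f+c['cx']).reshape(X.shape).astype(np.float32); w=(C[:,1]/C[:,2]*f+c['cy']).reshape(X.shape).astype(np.float32)
    r=cv2.remap(c['img'],u,w,cv2.INTER_CUBIC); cv2.imwrite('pics/r_%s.png'%n,cv2.resize(r[:,:,::-1],(384,480)))
    gg=r.max(2).astype(float)
    for x in range(-14,14,2):
        row=gg[:,int((x+16)*10):int((x+18)*10)].mean(1); i=row.argmin(); t=(row.min()+np.median(row))/2; d=np.where(row<t)[0]; k=(row<row.min()+25)
        print(n,x+1,'min %d med %d'%(row.min(),np.median(row)),'c %.1f'%(np.mean(Y[:,0][k])),'span %.1f %.1f'%(Y[d[0],0],Y[d[-1],0]))
cv2.imwrite('pics/r.png',np.hstack([cv2.imread('pics/r_top.png'),cv2.imread('pics/r_scene.png')]))
E
```

```text
0.039 [(np.int64(191), np.float64(0.03614038131535917), np.float64(0.007732018022582152)), (np.int64(378), np.float64(0.12119460634034085), np.float64(0.007086880255030861))] d 0.08505422502498168
0.0405 [(np.int64(170), np.float64(0.03613282226381562), np.float64(0.007733155617315253)), (np.int64(354), np.float64(0.12114932367107552), np.float64(0.006993559866105892))] d 0.0850165014072599
0.0415 [(np.int64(126), np.float64(0.03626805867959866), np.float64(0.007431140081569428)), (np.int64(265), np.float64(0.12114683606880736), np.float64(0.0069107728159445575))] d 0.0848787773892087
top -13 min 51 med 76 c -4.0 span -10.6 0.5
top -11 min 48 med 65 c -2.7 span -10.8 5.8
top -9 min 40 med 55 c -1.8 span 2.0 6.6
top -7 min 38 med 83 c -1.2 span -13.4 6.7
top -5 min 44 med 114 c -1.1 span -13.9 6.3
top -3 min 50 med 123 c 1.5 span -13.1 5.9
top -1 min 47 med 121 c 1.5 span -2.5 5.8
top 1 min 49 med 126 c 1.8 span -2.6 6.2
top 3 min 45 med 130 c 1.8 span -2.7 6.4
top 5 min 45 med 131 c 2.1 span -2.2 6.5
top 7 min 47 med 134 c 2.3 span -1.5 6.4
top 9 min 86 med 134 c 2.7 span -1.1 6.5
top 11 min 127 med 135 c -0.0 span 0.2 7.2
top 13 min 134 med 135 c -0.0 span -6.9 19.0
scene -13 min 41 med 96 c -1.0 span -6.0 3.9
scene -11 min 45 med 96 c -1.0 span -6.2 4.1
scene -9 min 48 med 94 c -1.2 span -6.4 3.9
scene -7 min 46 med 91 c -1.1 span -6.3 3.9
scene -5 min 46 med 88 c -0.3 span -5.8 4.9
scene -3 min 52 med 84 c 2.2 span -4.8 9.1
scene -1 min 46 med 74 c 3.5 span 6.5 10.3
scene 1 min 38 med 79 c 6.3 span 3.6 10.5
scene 3 min 36 med 100 c 6.5 span 1.1 10.6
scene 5 min 38 med 115 c 6.2 span 0.9 10.7
scene 7 min 38 med 122 c 5.9 span 0.6 10.8
scene 9 min 39 med 128 c 5.9 span 0.5 10.8
scene 11 min 36 med 128 c 6.2 span 1.1 11.0
scene 13 min 40 med 129 c 6.6 span 1.8 11.1
```

View pics/r.png

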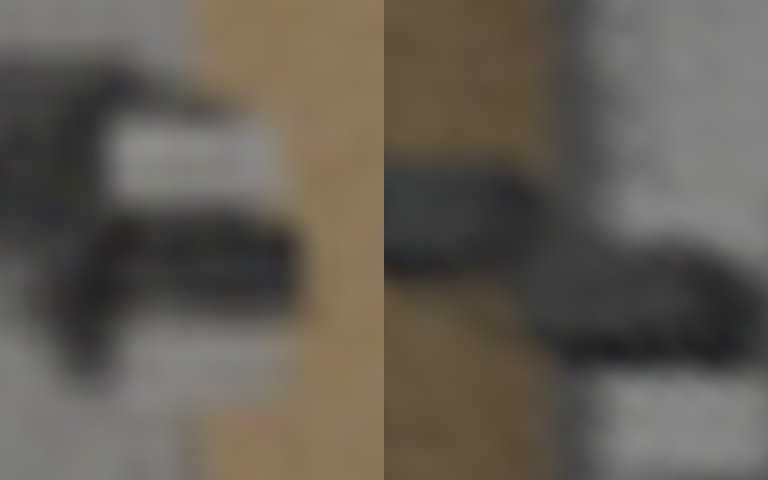

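The rectified patches put the pointer at about −1.1 mm and the mark fin at about +5 to +6 mm along the rail. That agrees with the roughly 6.1 mm left by the wrist measurement.

>>> carry_out --offset '[[0, -0.3, 0], [0, -0.31, 0], [0, 0, 0], [0, 0, 0], [0, 0, 0]]' --turn '[[0, 0, 0], [0, 0, 0], [0, 0, 0], [0, 0, 0], [0, 0, 0]]' --hand '[0, 0, 0, 0, 0]'

```text
t: 29.15
tcp_pos: [0.5768, 0.2921, 0.084]
tcp_rot: [0.001, 1.0, 0.016, 0.001]
force: [1.4, -6.9, 6.0]
gripper_width: 0.0099
finger_force: 68.4
```

```bash
python3 - <<'E'
from h import *
a=np.radians(1.6); ex=np.array([np.cos(a),np.sin(a)]); ey=np.array([-np.sin(a),np.cos(a)])
I=[]
for n in ['top','scene']:
    c=cap(n); f=240/np.tan(np.radians(c['vertical_fov'])/2); M=rot(c['orientation']).as_matrix(); p=np.array(c['position'])
    o=np.array([.6765,.1375]); X,Y=np.meshgrid(np.arange(-16,16,.1),np.arange(-20,20,.1))
    Q=np.c_[(o+X.reshape(-1,1)/1e3*ex+Y.reshape(-1,1)/1e3*ey),np.full(X.size,.042)]
    C=(Q-p)@M; u=(C[:,0]/C[:,2]*f+c['cx']).reshape(X.shape).astype(np.float32); w=(C[:,1]/C[:,2]*f+c['cy']).reshape(X.shape).astype(np.float32)
    r=cv2.remap(c['img'],u,w,cv2.INTER_CUBIC); I.append(cv2.resize(r[:,:,::-1],(384,480))); g=r.max(2).astype(float)
    for x in range(-15,13,3):
        row=g[:,int((x+16)*10):int((x+18)*10)].mean(1); d=np.where(row<75)[0]
        if len(d): print(n,x+1,'%.1f %.1f'%(Y[d[0],0],Y[d[-1],0]))
cv2.imwrite('pics/r2.png',np.hstack(I)); s=env.state(); print(s['tcp_pos'],s['force'],s['finger_force'])
E
```

```text
top -14 -8.1 6.2
top -11 -14.2 8.5
top -8 -14.2 10.4
top -5 -13.4 6.0
top -2 -2.0 5.5
top 1 -2.1 5.7
top 4 -2.0 5.9
top 7 -0.8 5.6
scene -14 -0.4 10.1
scene -11 -0.5 10.3
scene -8 -0.7 10.3
scene -5 -0.4 10.6
scene -2 -0.4 12.2
scene 1 -7.1 11.6
scene 4 0.8 10.7
scene 7 0.9 10.6
scene 10 1.1 10.6
scene 13 2.4 10.7
[0.57684113 0.2920976  0.0840288 ] [ 2.00003457 -7.73294117  3.93116711] 68.43602657318115
```

View pics/r2.png

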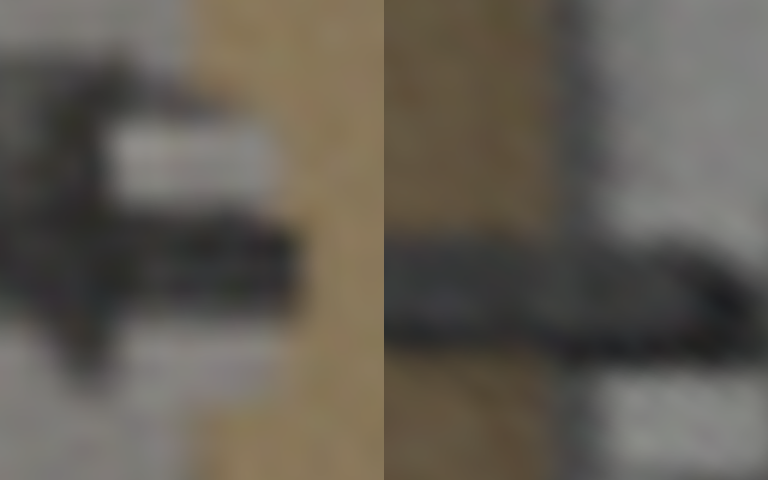

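Pointer and mark fin now form one straight bar at about pixel row 300 in the rectified scene patch, within about 0.5 mm. One tiny trim, then I'll hand in.

>>> carry_out --offset '[[0, -0.03, 0], [0, 0, 0], [0, 0, 0], [0, 0, 0]]' --turn '[[0, 0, 0], [0, 0, 0], [0, 0, 0], [0, 0, 0]]' --hand '[0, 0, 0, 0]'

```text
t: 29.75
tcp_pos: [0.5768, 0.2923, 0.084]
tcp_rot: [0.001, 1.0, 0.016, 0.001]
force: [1.1, -7.2, 6.1]
gripper_width: 0.0096
finger_force: 68.5
```

```bash
python3 -c "
from rig import env
print(env.state()['tcp_pos']); print(env.close_job())"
```

```text
[0.57684695 0.29229704 0.08403787]
the job is handed in; nothing more can be done
None
```

The job is handed in at about 30 s: the bottle and jar stand upright and the knife lies flat in the tray, and the gripper still holds the handle with the pointer within about 0.5 mm of the mark by my measurements; the hand-in returned no verdict.

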